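# Open the bindery's drill-bit chest by its paddle latch

## Task

Open the grey steel tool chest: lift the paddle in its lid to draw the hidden pawl out of its keeper, never heaving the lid against the caught pawl, then swing the lid up and right back until it bears on the rubber buffer behind it, without forcing it. Leave the lid standing open against the buffer with the paddle let go and flat in its dish, and leave everything else on the table where it is.

Things in the scene. Friction and masses are not known exactly. Their poses are not given: they have to be found in the camera images.
- chest: Grey steel tool chest standing fast on the table, 230 mm deep (its x), 360 mm wide (its y), 124 mm high with the lid shut. Origin: centre of its underside; z up; its front faces its own -x, towards the robot. The lid's hinge axis runs along the chest's y at the back, 117 mm behind the origin (x = +0.117) and 108 mm up.
- lid (a joint): Lid angle (rad): 0 = shut and level, growing as the front edge goes up and back. 0.55 kg, 368 mm wide. Friction hinges (about 1 N m) hold it wherever it is left. It meets the rubber buffer somewhere between 1.35 and 1.65: the buffer is set differently from chest to chest.
- paddle (a joint): Paddle angle to the lid (rad): 0 = flat in its dish, 0.9 = at its stop. Its free end points to the front and lifts up and back about the spindle at its rear. Sprung shut: about 3 N at the grip point when flat, 6 N at 0.9. The pawl leaves the keeper somewhere between 0.33 and 0.67, as the keeper is set; until then the lid cannot rise. Let go, it springs flat.
- paddle_grip (a point): Grip point of the flat aluminium paddle: midway between its side faces, mid-thickness, 12 mm from its free end. Paddle 46 mm wide (chest's y), 10 thick, 76 long, top flush with the lid, in an open black dish 130 mm wide (y), 110 long (x), 30 deep: free space 42 mm at each side, 23 in front of the free end, 20 below.
- paddle_pivot (a point): The paddle's spindle (axis along the chest's y), 60 mm behind the grip point at the same height when flat; on the lid, 120 mm in front of the hinge axis and 11 mm above it when shut.
- lid_hinge (a point): Middle of the lid's hinge axis (along the chest's y).
- lid_edge (a point): Middle of the outer face of the lid's front rim: 236 mm from the hinge axis and 3 mm above its level when shut. The rim hangs down all round the lid, from 16 mm above (the lid's outer face) to 36 mm below the hinge axis' level when shut; dish and pawl are housed within its depth.
- keeper: Keeper plate inside the chest's front wall, hidden while the lid is shut; the pawl under the lid hooks beneath its tongue with 1.5 mm of play. Origin on the front wall's inner face, mid chest. Up to about 9 N of upward pull on the paddle is borne by the lid's weight and stiff hinges; what exceeds that loads the caught pawl, and about 20 N is too much for it.
- backstop: Steel bracket behind the chest carrying the screw-in rubber buffer for the open lid, 60 mm above the hinge axis. Origin on the hinge axis, middle of the chest; it does not show how far the buffer is screwed in. A push near the lid's front edge presses about 3.5 times as hard on the buffer.
- board_stack: Small stack of grey boards, 100 x 140 x 45 mm; origin at its underside. To be left alone.
- corner_tray: Green tray of brass book corners, 150 x 210 x 50 mm; origin at its underside. To be left alone.
- paste_brush: Paste brush lying on the table; to be left alone.
- backing_hammer: Small hammer lying on the table; to be left alone.
- bone_folder: Flat bone folder 150 x 22 x 6 mm lying before the chest; to be left alone.
- bit_block: Wooden block with five short drill bits standing in it, 50 x 130 mm, 57 mm high, beside the chest; to be left alone.

How it is judged (in metres and radians):
On the way, in this order (a step that is already met when the one before it is completed fails the run):
1. the paddle has been lifted with the lid still down (value of joint paddle above 0.3 rad and value of joint lid below 0.1 rad), for 0.05 s.
2. the lid has been swung up clear of its keeper (value of joint lid above 0.5 rad), for 0.05 s.
3. the lid bears on the rubber buffer (contact force between backstop and anything else above 2 N), for 0.15 s.
At the end, for the whole second after the job is handed in: the lid, having been brought to bear on its buffer, stands still and open beyond 1.29 rad (74 degrees), still touching the buffer (over 0.3 N), and the paddle lies flat in its dish (under 0.06 rad) (value of joint lid above 1.29 rad and value of joint paddle below 0.06 rad and velocity of joint lid between -0.05 and 0.05 rad/s and contact force between backstop and anything else above 0.3 N).
It fails at once if the lid is heaved against the caught pawl (over 9 N between pawl and keeper) (contact force between keeper and anything else above 9 N).
It fails at once if the lid is forced against its buffer (over 80 N at the buffer, some 25 N at the lid's edge) (contact force between backstop and anything else above 80 N).
It fails at once if something else on the table is shifted by more than 20 mm (distance of any of board_stack, corner_tray, paste_brush, backing_hammer, bone_folder, bit_block from where it was at the start of the episode above 0.02 m).
It also fails if it takes over 69 s, if anything falls off the work surface, if the arm or the gripper's body presses on something with over 40 N, if the wrist force passes 120 N, or if a joint passes its speed limit or range.

## Robot

A 6-joint arm with a two-finger parallel gripper is mounted at the origin on the work surface. World frame = base frame: x ahead of the robot, y to its left, z up, the work surface at z = 0. Lengths are in m, angles in degrees, forces in N, time in s.
With the tool pointing down it reaches from about 0.35 to 0.875 m from the base axis. Payload 4.2 kg.
Tool frame: the origin (TCP) lies at the very end of the fingers, on their centre line; the grasp point (between the pads) lies 19 mm behind it; z points along the fingers, y is the direction in which the jaws open and shut (so a half turn about z gives the same grasp; the last joint's range is limited). The gripper opens to 87 mm and grips with 3 to 60 N. Pads are 19 mm wide; open, the fingers measure 117 mm over their backs; the gripper's body (75 mm by 190 mm) begins 51 mm behind the grasp point.
Start: joints at [90.39, 22.042, 0.453, 0, -68.411, -14.817], TCP at [0.156, 0.605, 0.223] pointing down, gripper open.
Joint ranges: [-179.83, 179.83], [-69.29, 118.12], [-61.27, 80.66], [-181.25, 117.63], [-171.15, -9.14], [-177.46, 177.46]. Speed limits (degrees/s): [159.86, 159.86, 180, 180, 180, 180].

## Interface

Orientations are given as a 3x3 rotation matrix whose columns are the frame's x, y, z axes.
In Python, from station import r, imaging gives the robot as it stands. The module is installed in compiled form; this text tells all that it offers.
- The arm moves only by the tool move_arm, never from a script. Its argument "motion" is one flat list of numbers, 7 for each row, row after row: the shift along the tool's x, y, z in units of 40 mm (1.0 is 40 mm), then the turn, a rotation vector about the tool's x, y, z in units of 5 degrees (1.0 is 5 degrees), then the gripper's target within -1 to 1 (shut at 1, half-way at 0, fully open at -1). In form: [dx, dy, dz, wx, wy, wz, gripper, dx, dy, dz, wx, wy, wz, gripper, ...]. A call has 1 to 20 rows; each row is the pose to reach, as a shift and turn from the pose measured when the call began, along the tool's axes at that moment; what a row does not reach only later rows make up. A row lasts 1/12 s, in which the tool goes at most 41.7 mm and 7.16 degrees, less where a joint would pass 70% of its speed; a pose out of reach is approached as far as the arm can. A call with a gripper value outside its range is refused whole. The fingers move at their own pace and stop on an object; the grip force is fixed at half the most. Time passes only in rows, so rows that repeat a pose let the fingers close. It gives the time, the measured TCP pose, the force and the opening at its end, in the units of the state.
- r.sense(): the state, without advancing time (a new reading comes with each control period).
- imaging.capture(name): name is "side" or "top"; returns the picture (384x512x3 uint8, blue, green, red); there is no depth.
- imaging.camera_params(name): a dict with "intrinsics" (3x3 intrinsics, pixels), "world_from_camera" (4x4, takes a point from camera to world coordinates). Camera axes: x right, y down, z forward; pixel columns grow to the right and rows downward; lengths in m; the calibration is good to about 2 mm. A picture is of the moment at which its call begins. camera_params takes no time and is no camera call.
- r.finish_job(): hands the job in, once; it reports no verdict.
The state is a dict: "time_s": time; "joints": joint angles; "joint_velocities": joint speeds; "effort": joint torques, N m; "tcp_pos": TCP position; "ee_rot": TCP orientation; "wrist_force": force on the tool from outside, world axes, zero at the start; "moment": the same for the moment, N m; "gripper_width": opening from 0.0 (shut) to 1.0 (fully open).
Only numpy, scipy, OpenCV 4.12 (cv2) and the standard library are available. Lean on these libraries where they do the work, as an engineer would, in place of code of your own. Each camera call takes 0.05 s, during which the arm holds its last target.

## Working session

There is one attempt and no reset: what is moved stays moved. The work goes in short steps, Python scripts to look and compute and a tool call to move; the robot and the scene stay as the last step left them, time stands still between calls to the robot, and variables do not carry over. Pictures are saved under pics/ and viewed, and the job is handed in when it is done.

Besides the shell and the picture viewer there is one more tool, called after ">>>" as name(argument=value, ...), one argument or row to a line, values as JSON. move_arm: Moves the arm, as the interface text tells. Its arguments: {"type":"object","properties":{"motion":{"type":"array","items":{"type":"number"}}},"required":["motion"]}

```bash
mkdir -p pics; python3 - <<'E'
from station import r, imaging
import cv2, numpy as np
np.set_printoptions(precision=4,suppress=True)
s=r.sense()
for k,v in s.items(): print(k,v)
for n in("side","top"):
    cv2.imwrite(f"pics/{n}0.png",imaging.capture(n)); p=imaging.camera_params(n); print(n,p["intrinsics"],p["world_from_camera"])
E
```

```text
time_s 0.0
joints [ 90.3888  22.0921   0.3794  -0.028  -68.4092 -14.8171]
joint_velocities [ 0.0114  0.0161 -0.1033  0.0782  0.0382  0.0251]
effort [  0.0015 -39.0656  18.7399   4.2196   0.0109  -0.0002]
tcp_pos [0.1556 0.6047 0.2214]
ee_rot [[ 0.9684 -0.2493 -0.0004]
 [-0.2493 -0.9684 -0.0021]
 [ 0.0001  0.0022 -1.    ]]
wrist_force [ 0.2182 -0.5269 -0.4059]
moment [-0.0426  0.0223 -0.0721]
gripper_width 1.0010363764789092
side [[427.4601   0.     261.1613]
 [  0.     427.4601 195.7881]
 [  0.       0.       1.    ]] [[ 0.8614 -0.3628  0.3554 -0.1467]
 [-0.5076 -0.6387  0.5783 -0.982 ]
 [ 0.0172 -0.6786 -0.7343  1.3601]
 [ 0.      0.      0.      1.    ]]
top [[432.3756   0.     249.2325]
 [  0.     432.3756 200.8662]
 [  0.       0.       1.    ]] [[-0.0288 -0.9942  0.1034  0.2836]
 [-0.9996  0.0284 -0.006   0.0194]
 [ 0.003  -0.1035 -0.9946  1.7811]
 [ 0.      0.      0.      1.    ]]
```

View pics/side0.png

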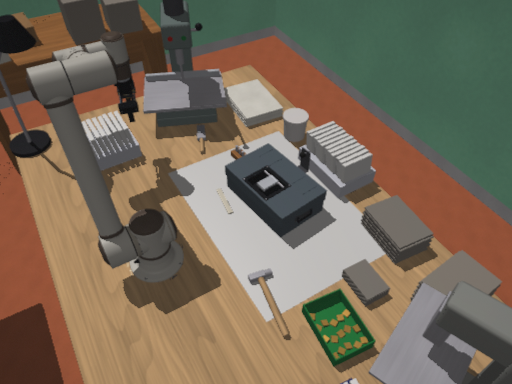

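View pics/top0.png

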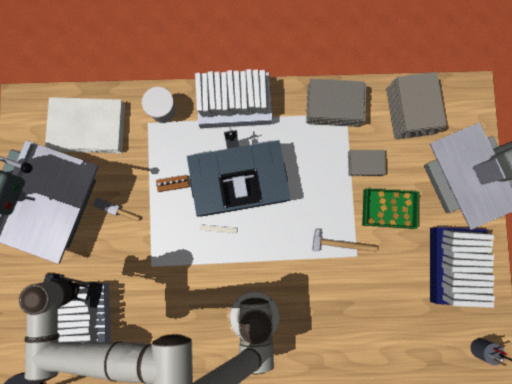

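The chest is at about (240,178) in the top view, its paddle is the light patch at about (240,188), and the bit block lies to its left at (172,183). I'll zoom in.

```bash
python3 - <<'E'
import cv2
t=cv2.imread("pics/top0.png")[120:230,150:310]; cv2.imwrite("pics/t1.png",cv2.resize(t,None,fx=5,fy=5,interpolation=cv2.INTER_CUBIC))
t=cv2.imread("pics/side0.png")[130:240,200:340]; cv2.imwrite("pics/s1.png",cv2.resize(t,None,fx=5,fy=5,interpolation=cv2.INTER_CUBIC))
E
```

```text
(no output)
```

View pics/t1.png

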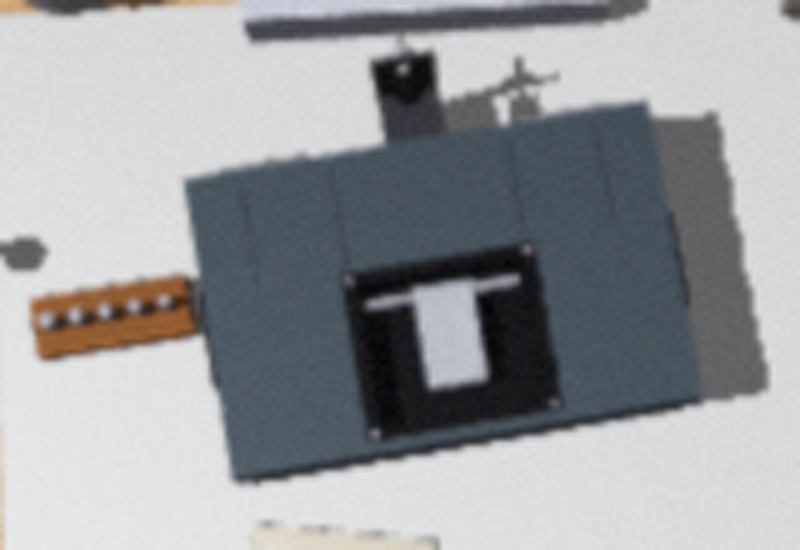

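View pics/s1.png

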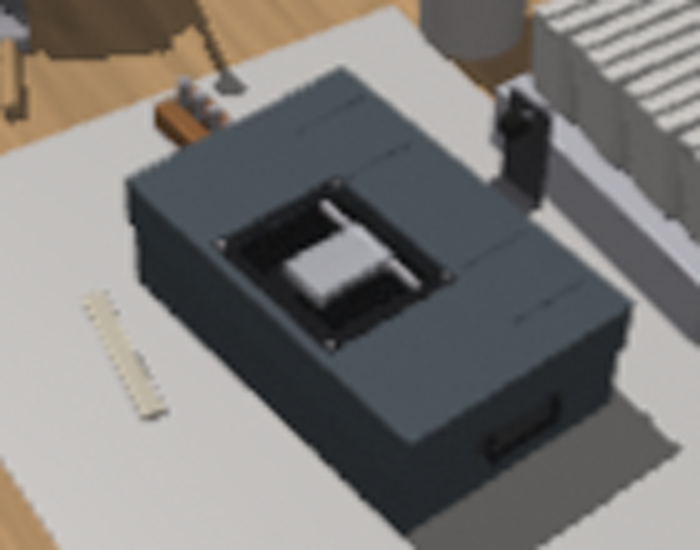

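```bash
cat > h.py <<'E'
import numpy as np, cv2
from station import r, imaging
np.set_printoptions(precision=4,suppress=True)
def ray(n,px):
    p=imaging.camera_params(n);K=p["intrinsics"];T=np.array(p["world_from_camera"])
    d=np.linalg.inv(K)@np.array([px[0],px[1],1.0]); return T[:3,3],T[:3,:3]@d
def onz(n,px,z):
    o,d=ray(n,px); return o+d*(z-o[2])/d[2]
def proj(n,P):
    p=imaging.camera_params(n);T=np.linalg.inv(np.array(p["world_from_camera"]))
    c=T[:3,:3]@np.asarray(P)+T[:3,3]; q=np.array(p["intrinsics"])@c; return q[:2]/q[2]
E
python3 - <<'E'
from h import *
t=cv2.imread("pics/top0.png"); hsv=cv2.cvtColor(t,cv2.COLOR_BGR2HSV)
# paddle
m=(t.min(2)>140).astype(np.uint8); roi=np.zeros_like(m); roi[174:200,222:258]=1
mm=m*roi; mp=mm.copy(); mp=cv2.morphologyEx(cv2.resize(mp*255,None,fx=4,fy=4,interpolation=cv2.INTER_LINEAR),cv2.MORPH_OPEN,np.ones((24,24)))
mp=(mp>127).astype(np.uint8)
c=max(cv2.findContours(mp,0,2)[0],key=cv2.contourArea); R=cv2.minAreaRect(c); b=(cv2.boxPoints(R)+.5)/4-.5
P=[onz("top",q,.124) for q in b]; print("paddle",b,np.array(P)); print([np.linalg.norm(P[i]-P[i-1]) for i in range(4)])
# lid
print(t[160,200],t[190,205])
m=((hsv[...,0]>95)&(hsv[...,0]<115)&(hsv[...,1]>60)&(hsv[...,2]>65)).astype(np.uint8); roi[:]=0; roi[130:225,180:300]=1
m=cv2.morphologyEx(m*roi,cv2.MORPH_CLOSE,np.ones((3,3)))
c=max(cv2.findContours(m,0,2)[0],key=cv2.contourArea); b=cv2.boxPoints(cv2.minAreaRect(c))
P=np.array([onz("top",q,.124) for q in b]); print("lid",b,P,[np.linalg.norm(P[i]-P[i-1]) for i in range(4)], P.mean(0))
# screws
f=lambda q:(np.array(q)+.5)/5-.5+np.array([150,120])
g=lambda q:(np.array(q)+.5)/5-.5+np.array([200,130])
for n,F,L in(("top",f,[(350,280),(527,250),(556,402),(376,434)]),("side",g,[(223,243),(337,183),(447,275),(333,343)])):
    S=np.array([onz(n,F(q),.124) for q in L]); print("screws",n,S,S.mean(0))
L=[(187,181),(647,102),(700,398),(235,475)]
S=np.array([onz("top",f(q),.124) for q in L]); print("lidc",S,S.mean(0),[np.linalg.norm(S[i]-S[i-1]) for i in range(4)])
L=[(130,182),(341,68),(630,308),(411,443)]
S=np.array([onz("side",g(q),.124) for q in L]); print("lidc side",S,S.mean(0),[np.linalg.norm(S[i]-S[i-1]) for i in range(4)])
L=[(285,265),(345,225),(390,265),(322,305)]
S=np.array([onz("side",g(q),.124) for q in L]); print("paddle side",S,S.mean(0))
E
```

```text
paddle [[233.875 176.875]
 [245.625 176.875]
 [245.625 196.375]
 [233.875 196.375]] [[0.5509 0.0663 0.124 ]
 [0.5496 0.0208 0.124 ]
 [0.4736 0.0229 0.124 ]
 [0.4749 0.0682 0.124 ]]
[np.float64(0.07605807550402865), np.float64(0.045533200779296096), np.float64(0.07606391292899659), np.float64(0.04531927785606609)]
[91 81 70] [98 90 78]
lid [[187.2832 155.341 ]
 [279.6358 141.1329]
 [288.6185 199.5202]
 [196.2659 213.7283]] [[ 0.6409  0.2455  0.124 ]
 [ 0.6872 -0.1161  0.124 ]
 [ 0.4567 -0.1425  0.124 ]
 [ 0.412   0.2142  0.124 ]] [np.float64(0.23101334309869714), np.float64(0.3645733500866609), np.float64(0.23196534404700245), np.float64(0.3594785670816737)] [0.5492 0.0503 0.124 ]
screws top [[ 0.5575  0.1215  0.124 ]
 [ 0.5772 -0.0164  0.124 ]
 [ 0.4579 -0.0352  0.124 ]
 [ 0.4371  0.1041  0.124 ]] [0.5074 0.0435 0.124 ]
screws side [[ 0.441   0.11    0.124 ]
 [ 0.5591  0.1253  0.124 ]
 [ 0.5808 -0.0112  0.124 ]
 [ 0.4623 -0.0295  0.124 ]] [0.5108 0.0486 0.124 ]
lidc [[ 0.6391  0.2466  0.124 ]
 [ 0.6917 -0.1138  0.124 ]
 [ 0.4578 -0.1463  0.124 ]
 [ 0.4086  0.213   0.124 ]] [0.5493 0.0499 0.124 ] [np.float64(0.23293213905341661), np.float64(0.36425383907534414), np.float64(0.23616555245431645), np.float64(0.3626490301287389)]
lidc side [[ 0.4082  0.2119  0.124 ]
 [ 0.6389  0.251   0.124 ]
 [ 0.688  -0.1142  0.124 ]
 [ 0.4609 -0.1458  0.124 ]] [0.549  0.0507 0.124 ] [np.float64(0.36159655668938767), np.float64(0.23393908342514816), np.float64(0.36848884650931807), np.float64(0.22930819563331975)]
paddle side [[0.4725 0.0632 0.124 ]
 [0.5388 0.0788 0.124 ]
 [0.5466 0.0212 0.124 ]
 [0.4758 0.01   0.124 ]] [0.5084 0.0433 0.124 ]
```

```bash
cat >> h.py <<'E'
from scipy.spatial.transform import Rotation as Ro
yaw=np.radians(8.2); ex=np.array([np.cos(yaw),np.sin(yaw),0]); ey=np.array([-np.sin(yaw),np.cos(yaw),0]); ez=np.array([0,0,1.])
H=np.array([0.6676,0.0667,0.108])
def Rt(tilt):
    "tool orientation; tilt rad: 0 down; + = turned with lid (approach from behind)"
    z=-np.cos(tilt)*ez-np.sin(tilt)*ex; x=np.cos(tilt)*ex-np.sin(tilt)*ez
    return np.c_[x,np.cross(z,x),z]
def grip_pt(lid,pad):
    def rot(v,a): # v=(forward-from.. along ex, ez); lid up = +a lifts -x side
        return np.array([v[0]*np.cos(a)+v[1]*np.sin(a), -v[0]*np.sin(a)+v[1]*np.cos(a)])
    g=rot(np.array([-.06,0]),pad)+np.array([-.12,.011]); g=rot(g,lid)
    return H+g[0]*ex+g[1]*ez
def rel(P,R,s=None):
    s=s or r.sense(); R0=np.array(s["ee_rot"]); p0=np.array(s["tcp_pos"])
    return np.r_[R0.T@(P-p0)/.04, np.degrees(Ro.from_matrix(R0.T@R).as_rotvec())/5]
def tool(G,tilt,back=.019):
    R=Rt(tilt); return G+back*R[:,2],R
E
python3 - <<'E'
from h import *
f=lambda q:(np.array(q)+.5)/5-.5+np.array([150,120]); g=lambda q:(np.array(q)+.5)/5-.5+np.array([200,130])
print("free end",onz("top",f((458.5,386)),.124),onz("side",g((303,287)),.124), "exp",H-.192*ex)
print("pivot bar",onz("top",f((442,291)),.124),H-.12*ex)
P,R=tool(grip_pt(0,0),np.radians(-15)); print(grip_pt(0,0),P,rel(P+[0,0,.1],R))
E
```

```text
free end [0.4724 0.0396 0.124 ] [0.4727 0.0346 0.124 ] exp [0.4776 0.0393 0.108 ]
pivot bar [0.5469 0.0504 0.124 ] [0.5488 0.0496 0.108 ]
[0.4894 0.041  0.119 ] [0.4943 0.0417 0.1006] [11.7104 11.5189  0.5466  0.6158  2.9642 -4.4981]
```

>>> move_arm(
  motion=[5.85,5.75,0,0.3,1.5,-2.25,-0.5,11.7,11.5,0,0.6,2.95,-4.5,-0.5,11.7,11.5,0,0.6,2.95,-4.5,-0.5,11.7,11.5,0,0.6,2.95,-4.5,-0.5,11.7,11.5,0,0.6,2.95,-4.5,-0.5,11.7,11.5,0,0.6,2.95,-4.5,-0.5,11.7,11.5,0,0.6,2.95,-4.5,-0.5,11.7,11.5,0,0.6,2.95,-4.5,-0.5,11.7,11.5,0,0.6,2.95,-4.5,-0.5,11.7,11.5,0,0.6,2.95,-4.5,-0.5,11.7,11.5,0,0.6,2.95,-4.5,-0.5,11.7,11.5,0,0.6,2.95,-4.5,-0.5,11.7,11.5,0,0.6,2.95,-4.5,-0.5,11.7,11.5,0,0.6,2.95,-4.5,-0.5,11.7,11.5,0,0.6,2.95,-4.5,-0.5,11.7,11.5,0,0.6,2.95,-4.5,-0.5,11.7,11.5,0,0.6,2.95,-4.5,-0.5,11.7,11.5,0,0.6,2.95,-4.5,-0.5],
)

```text
time_s: 1.6
tcp_pos: [0.4944, 0.0408, 0.222]
ee_rot: [[0.957, 0.138, 0.254], [0.134, -0.99, 0.034], [0.256, 0.001, -0.967]]
wrist_force: [-0.5, 0.2, -0.2]
gripper_width: 0.749
```

```bash
sed -i 's/H=np.array(\[0.6676/H=np.array([0.6661/' h.py; python3 - <<'E'
from h import *
s=r.sense(); print(s["time_s"],s["joints"],s["tcp_pos"],s["ee_rot"],s["gripper_width"],s["wrist_force"])
P,R=tool(grip_pt(0,0),np.radians(-15)); print(P,rel(P+[0,0,.04],R),rel(P,R))
for n,(y0,y1,x0,x1) in(("side",(100,240,200,340)),("top",(120,230,150,310))):
    cv2.imwrite(f"pics/{n}2.png",cv2.resize(imaging.capture(n)[y0:y1,x0:x1],None,fx=4,fy=4,interpolation=cv2.INTER_CUBIC))
E
```

```text
1.6 [ 26.4918   1.8591 -30.0692   6.8008 -44.1859  67.1591] [0.4944 0.0408 0.222 ] [[ 0.9573  0.1382  0.2539]
 [ 0.1339 -0.9904  0.0343]
 [ 0.2562  0.0011 -0.9666]] 0.7493603169369605 [-0.4951  0.2076 -0.2424]
[0.4928 0.0417 0.1006] [-0.5549 -0.0297  1.9559  0.0256  0.0307 -0.0459] [-0.8112 -0.0309  2.9225  0.0256  0.0307 -0.0459]
```

View pics/side2.png

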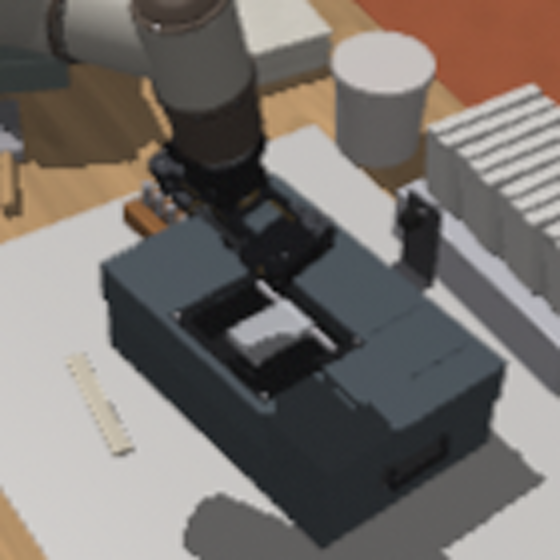

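View pics/top2.png

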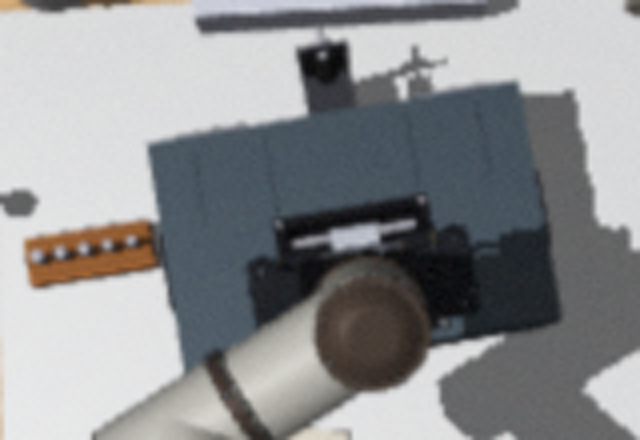

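The side view shows the gripper hovering over the dish, with the paddle at about (265,333) in the crop still flat. In the top view the jaws straddle it. Descending.

>>> move_arm(
  motion=[-0.3,0,1,0,0,0,-0.5,-0.55,-0.03,1.95,0,0,0,-0.5,-0.55,-0.03,1.95,0,0,0,-0.5,-0.7,-0.03,2.5,0,0,0,-0.5,-0.8,-0.03,2.9,0,0,0,-0.5,-0.8,-0.03,2.9,0,0,0,-0.5,-0.8,-0.03,2.9,0,0,0,-0.5],
)

```text
time_s: 2.28
tcp_pos: [0.4926, 0.0445, 0.1028]
ee_rot: [[0.956, 0.145, 0.254], [0.14, -0.989, 0.035], [0.257, 0.002, -0.966]]
wrist_force: [0.1, 0.1, 0.9]
gripper_width: 0.75
```

```bash
python3 - <<'E'
from h import *
s=r.sense(); P,R=tool(grip_pt(0,0),np.radians(-15)); print(P,s["tcp_pos"],rel(P,R),s["wrist_force"])
for n,(y0,y1,x0,x1) in(("side",(100,240,200,340)),("top",(120,230,150,310))):
    cv2.imwrite(f"pics/{n}3.png",cv2.resize(imaging.capture(n)[y0:y1,x0:x1],None,fx=4,fy=4,interpolation=cv2.INTER_CUBIC))
E
```

```text
[0.4928 0.0417 0.1006] [0.4926 0.0445 0.1028] [-0.0191  0.0691  0.0512  0.0131  0.0237  0.0303] [0.0883 0.0996 0.9222]
```

View pics/side3.png

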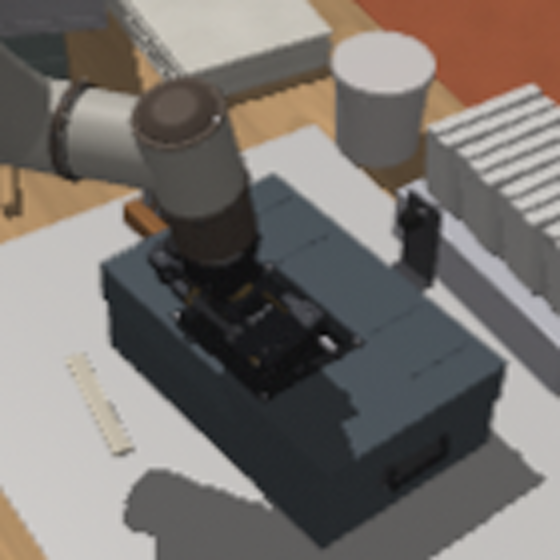

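The gripper is down in the dish and touching nothing. I'll trim the position and close on the paddle.

>>> move_arm(
  motion=[0,0.07,0.03,0,0,0,-0.5,0,0.07,0.03,0,0,0,-0.5,0,0.07,0.03,0,0,0,1,0,0.07,0.03,0,0,0,1,0,0.07,0.03,0,0,0,1,0,0.07,0.03,0,0,0,1,0,0.07,0.03,0,0,0,1,0,0.07,0.03,0,0,0,1,0,0.07,0.03,0,0,0,1],
)

```text
time_s: 3.13
tcp_pos: [0.4943, 0.0409, 0.1028]
ee_rot: [[0.956, 0.144, 0.257], [0.14, -0.99, 0.035], [0.259, 0.002, -0.966]]
wrist_force: [2.3, -6.5, 1.1]
gripper_width: 0.525
```

```bash
python3 - <<'E'
from h import *
s=r.sense(); print(s["gripper_width"]*87,s["wrist_force"],s["tcp_pos"])
# increments relative to present: rotate about pivot (60mm behind grip)
R0=np.array(s["ee_rot"]);p0=np.array(s["tcp_pos"]);G0=p0-.019*R0[:,2]; piv=grip_pt(0,0)*0+H-.12*ex+.011*ez
print("G0",G0,grip_pt(0,0))
for a in (.1,.2,.3,.4,.5,.6,.7):
    Q=Ro.from_rotvec(ey*a).as_matrix(); print(a,rel(piv+Q@(p0-piv),Q@R0))
E
```

```text
45.70194587512359 [ 2.2893 -6.4921  1.1421] [0.4943 0.0409 0.1028]
G0 [0.4894 0.0402 0.1212] [0.4879 0.041  0.119 ]
0.1 [ 0.0027  0.0002 -0.1402  0.0027 -1.1459 -0.002 ]
0.2 [ 0.0194  0.0005 -0.2793  0.0053 -2.2918 -0.0039]
0.3 [ 0.05    0.0008 -0.4161  0.008  -3.4377 -0.0059]
0.4 [ 0.094   0.0012 -0.5492  0.0107 -4.5836 -0.0078]
0.5 [ 0.1511  0.0015 -0.6773  0.0134 -5.7296 -0.0098]
0.6 [ 0.2207  0.0019 -0.7989  0.016  -6.8755 -0.0117]
0.7 [ 0.3021  0.0023 -0.9131  0.0187 -8.0214 -0.0137]
```

Gripped: the opening is 45.7 mm against the 46 mm paddle. Now lifting along the arc.

>>> move_arm(
  motion=[0,0,-0.07,0,-0.55,0,1,0,0,-0.14,0,-1.15,0,1,0,0,-0.14,0,-1.15,0,1],
)

```text
time_s: 3.38
tcp_pos: [0.493, 0.0405, 0.1079]
ee_rot: [[0.977, 0.144, 0.156], [0.143, -0.99, 0.02], [0.157, 0.003, -0.988]]
wrist_force: [-2.8, -0.3, -1.3]
gripper_width: 0.525
```

```bash
cat > arc.py <<'E'
from h import *
import sys
s=r.sense(); R0=np.array(s["ee_rot"]);p0=np.array(s["tcp_pos"]); piv=H-.12*ex+.011*ez
G=p0-.019*R0[:,2]; tl=np.arctan2(-R0[:,2]@ex,-R0[:,2]@ez)
v=G-piv; print("t",s["time_s"],"F chest axes",[float(np.round(np.dot(s["wrist_force"],e),1)) for e in(ex,ey,ez)],"M",s["moment"],"G-piv",v@ex,v@ez,"ang",np.arctan2(v@ez,-(v@ex)),"r",np.linalg.norm([v@ex,v@ez]),"tilt deg",np.degrees(tl),"w",s["gripper_width"]*87)
for a in map(float,sys.argv[1:]):
    Q=Ro.from_rotvec(ey*a).as_matrix(); print(a,rel(piv+Q@(p0-piv),Q@R0))
E
python3 arc.py .1 .2
```

```text
t 3.3833 F chest axes [-2.9, 0.1, -1.3] M [0.0103 0.816  0.4055] G-piv -0.05809032969086798 0.007686154643747223 ang 0.13154971417991076 r 0.058596615745291424 tilt deg -9.03348697820625 w 45.638572240417126
0.1 [ 0.0013  0.0004 -0.1405  0.0019 -1.1459 -0.0028]
0.2 [ 0.0166  0.0007 -0.2801  0.0038 -2.2918 -0.0057]
```

>>> move_arm(
  motion=[0,0,-0.07,0,-0.57,0,1,0,0,-0.14,0,-1.15,0,1,0,0,-0.14,0,-1.15,0,1],
)

```text
time_s: 3.63
tcp_pos: [0.4919, 0.0403, 0.1129]
ee_rot: [[0.988, 0.143, 0.054], [0.143, -0.99, 0.005], [0.054, 0.003, -0.999]]
wrist_force: [-2.9, 0.4, 0.1]
gripper_width: 0.52
```

```bash
python3 arc.py .1 .2
```

```text
t 3.6333 F chest axes [-2.8, 0.8, 0.1] M [0.2293 0.7022 0.2876] G-piv -0.05717278768015781 0.012866218637612975 ang 0.22135342186736576 r 0.05860262138463828 tilt deg -3.1157355612939464 w 45.20330957805966
0.1 [-0.0006  0.0004 -0.1411  0.0007 -1.1459 -0.0034]
0.2 [ 0.013   0.0008 -0.2816  0.0014 -2.2918 -0.0068]
```

>>> move_arm(
  motion=[0,0,-0.07,0,-0.57,0,1,0,0,-0.14,0,-1.15,0,1,0,0,-0.14,0,-1.15,0,1],
)

```text
time_s: 3.88
tcp_pos: [0.4914, 0.0402, 0.1179]
ee_rot: [[0.989, 0.142, -0.047], [0.142, -0.99, -0.01], [-0.048, 0.003, -0.999]]
wrist_force: [-2.6, -0.0, 0.7]
gripper_width: 0.525
```

```bash
python3 arc.py .1 .2; python3 - <<'E'
from h import *
cv2.imwrite("pics/side4.png",cv2.resize(imaging.capture("side")[100:240,200:340],None,fx=4,fy=4,interpolation=cv2.INTER_CUBIC))
E
```

```text
t 3.8833 F chest axes [-2.5, 0.3, 0.7] M [0.2245 0.554  0.1975] G-piv -0.055777333794977464 0.017884882507947397 ang 0.3102905119871173 r 0.058574567754268725 tilt deg 2.7286593080759456 w 45.71027517974028
0.1 [-0.0024  0.0005 -0.1417 -0.0005 -1.1459 -0.0039]
0.2 [ 0.0094  0.001  -0.2828 -0.001  -2.2918 -0.0078]
```

View pics/side4.png

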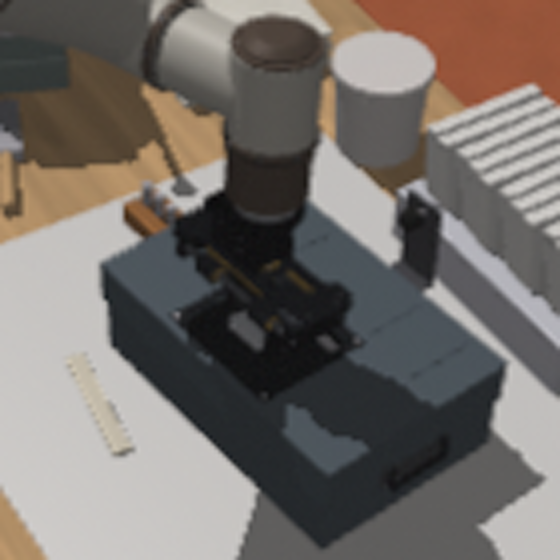

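>>> move_arm(
  motion=[0,0,-0.07,0,-0.57,0,1,0,0,-0.14,0,-1.15,0,1,0,0,-0.21,0,-1.72,0,1,0.01,0,-0.28,0,-2.3,0,1,0.01,0,-0.28,0,-2.3,0,1],
)

```text
time_s: 4.35
tcp_pos: [0.4919, 0.0403, 0.128]
ee_rot: [[0.96, 0.142, -0.242], [0.136, -0.99, -0.038], [-0.245, 0.004, -0.97]]
wrist_force: [-2.9, 0.3, 0.9]
gripper_width: 0.525
```

```bash
python3 arc.py .1 .2
```

```text
t 4.35 F chest axes [-2.8, 0.7, 0.9] M [0.1814 0.2159 0.0621] G-piv -0.051520682787687525 0.027463375592451156 ang 0.4897408782150432 r 0.05838336881203039 tilt deg 14.171540437985447 w 45.712007000153044
0.1 [-0.0054  0.0005 -0.1421 -0.0023 -1.1459 -0.004 ]
0.2 [ 0.0035  0.001  -0.284  -0.0046 -2.2918 -0.008 ]
```

>>> move_arm(
  motion=[0,0,-0.07,0,-0.57,0,1,0,0,-0.14,0,-1.15,0,1,0,0,-0.21,0,-1.72,0,1,0,0,-0.28,0,-2.3,0,1,0.01,0,-0.35,0,-2.85,0,1,0.01,0,-0.35,0,-2.85,0,1],
)

```text
time_s: 4.85
tcp_pos: [0.4951, 0.0408, 0.1402]
ee_rot: [[0.87, 0.141, -0.472], [0.121, -0.99, -0.071], [-0.477, 0.005, -0.879]]
wrist_force: [-3.6, 0.6, 1.0]
gripper_width: 0.524
```

```bash
python3 arc.py .1; python3 - <<'E'
from h import *
s=r.sense();print(s["joints"]); R0=np.array(s["ee_rot"]);p0=np.array(s["tcp_pos"])
for a in (.05,.1,.2,.3,.4,.5,.6):
    Q=Ro.from_rotvec(ey*a).as_matrix(); print(a,rel(H+Q@(p0-H),Q@R0))
E
```

```text
t 4.85 F chest axes [-3.5, 1.1, 1.0] M [ 0.1726 -0.3488  0.0145] G-piv -0.04391185645064529 0.037933083877785156 ang 0.7124776917727482 r 0.0580273210601796 tilt deg 28.5207066580407 w 45.5933409867855
0.1 [-0.0095  0.0005 -0.1423 -0.0046 -1.1459 -0.0039]
[ 19.9224  29.4479  -3.6639  -5.3973 -84.9625  79.915 ]
0.05 [-0.0626  0.001  -0.2108 -0.0023 -0.5729 -0.0019]
0.1 [-0.1145  0.0019 -0.4245 -0.0046 -1.1459 -0.0039]
0.2 [-0.1861  0.0037 -0.8584 -0.0092 -2.2918 -0.0077]
0.3 [-0.214   0.0052 -1.2972 -0.0139 -3.4377 -0.0116]
0.4 [-0.198   0.0067 -1.7367 -0.0185 -4.5836 -0.0155]
0.5 [-0.1381  0.0079 -2.1723 -0.0231 -5.7295 -0.0194]
0.6 [-0.0351  0.0089 -2.5998 -0.0277 -6.8754 -0.0232]
```

>>> move_arm(
  motion=[0,0,-0.05,0,-0.4,0,1,0,0,-0.1,0,-0.8,0,1,0,0,-0.1,0,-0.8,0,1,0,0,-0.1,0,-0.8,0,1],
)

```text
time_s: 5.18
tcp_pos: [0.4961, 0.0409, 0.1431]
ee_rot: [[0.836, 0.14, -0.53], [0.115, -0.99, -0.08], [-0.536, 0.005, -0.844]]
wrist_force: [-3.8, -0.8, -2.1]
gripper_width: 0.523
```

```bash
cat > lid.py <<'E'
from h import *
import sys
s=r.sense(); R0=np.array(s["ee_rot"]);p0=np.array(s["tcp_pos"]); print(np.round(s["joints"],1))
for a in map(float,sys.argv[1:]):
    Q=Ro.from_rotvec(ey*a).as_matrix(); print(a,rel(H+Q@(p0-H),Q@R0))
E
python3 arc.py; python3 lid.py .01 .02 .04
```

```text
t 5.1833 F chest axes [-3.9, -0.2, -2.1] M [ 0.1532 -0.8579  0.0476] G-piv -0.041749205648995875 0.0401195382879318 ang 0.7654949367723254 r 0.057901412113686615 tilt deg 32.42519210618285 w 45.49593139572885
[ 19.6  31.5  -0.9  -5.9 -89.5  80.2]
0.01 [-0.0154  0.0002 -0.0411 -0.0006 -0.1146 -0.0004]
0.02 [-0.0305  0.0004 -0.0823 -0.0011 -0.2292 -0.0007]
0.04 [-0.0593  0.0008 -0.1651 -0.0023 -0.4584 -0.0014]
```

>>> move_arm(
  motion=[-0.01,0,-0.04,0,-0.1,0,1],
)

```text
time_s: 5.27
tcp_pos: [0.4965, 0.041, 0.1437]
ee_rot: [[0.834, 0.14, -0.534], [0.115, -0.99, -0.08], [-0.54, 0.005, -0.842]]
wrist_force: [0.1, -1.0, -7.6]
gripper_width: 0.524
```

```bash
python3 arc.py
```

```text
t 5.2667 F chest axes [-0.1, -1.0, -7.6] M [ 0.0301 -2.2891  0.2247] G-piv -0.041285126029720266 0.040736113190708384 ang 0.7787047185627886 r 0.057999073692396944 tilt deg 32.69011763382568 w 45.600848353641496
```

>>> move_arm(
  motion=[-0.01,0,-0.04,0,-0.1,0,1],
)

```text
time_s: 5.35
tcp_pos: [0.4969, 0.0411, 0.1443]
ee_rot: [[0.83, 0.139, -0.54], [0.114, -0.99, -0.08], [-0.545, 0.005, -0.838]]
wrist_force: [-1.4, -1.2, -8.4]
gripper_width: 0.526
```

```bash
python3 arc.py
```

```text
t 5.35 F chest axes [-1.6, -1.0, -8.4] M [-0.0125 -2.1746  0.3722] G-piv -0.04080775864960067 0.04120959424146384 ang 0.7902975214297684 r 0.05799572245907579 tilt deg 33.05305147980601 w 45.78528912230398
```

>>> move_arm(
  motion=[-0.015,0,-0.04,0,-0.1,0,1,-0.02,0,-0.06,0,-0.17,0,1],
)

```text
time_s: 5.52
tcp_pos: [0.4975, 0.0412, 0.1454]
ee_rot: [[0.823, 0.138, -0.551], [0.112, -0.99, -0.081], [-0.557, 0.005, -0.83]]
wrist_force: [-0.8, -1.9, -13.2]
gripper_width: 0.523
```

```bash
python3 arc.py
```

```text
t 5.5167 F chest axes [-1.1, -1.8, -13.2] M [-0.0639 -2.8963  0.4881] G-piv -0.0398790115468979 0.04217698836490508 ang 0.8133958278136609 r 0.05804510237299056 tilt deg 33.86444684701797 w 45.47109475844391
```

```bash
python3 - <<'E'
from h import *
cv2.imwrite("pics/side5.png",cv2.resize(imaging.capture("side")[120:240,200:340],None,fx=5,fy=5,interpolation=cv2.INTER_CUBIC))
E
python3 arc.py
```

```text
t 5.5667 F chest axes [-0.2, -0.7, -10.8] M [-0.0684 -2.6687  0.4052] G-piv -0.039868595480681626 0.042185366546845265 ang 0.8136253892396723 r 0.0580440354928387 tilt deg 33.933143083762424 w 45.813329216236355
```

View pics/side5.png

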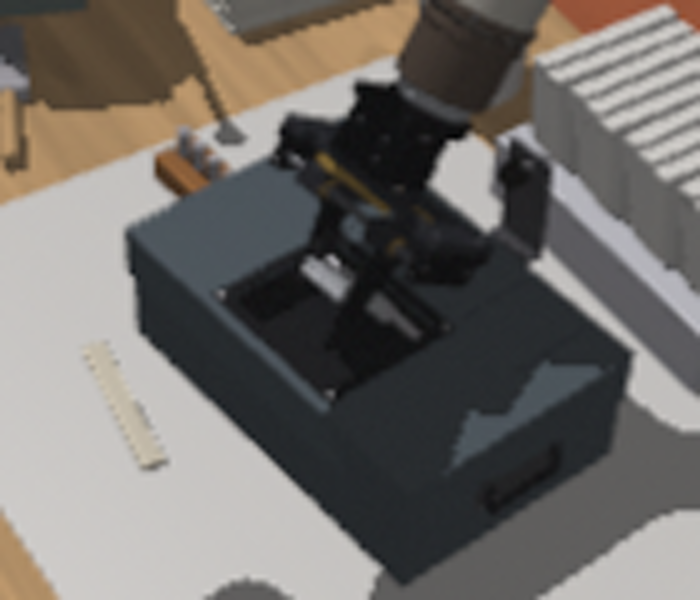

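The paddle stands well up in the dish, at about (360,290) in the crop. The pull settles near the roughly 10 N that the lid alone needs, so I'm going on gently.

>>> move_arm(
  motion=[-0.015,0,-0.04,0,-0.1,0,1,-0.02,0,-0.06,0,-0.17,0,1],
)

```text
time_s: 5.73
tcp_pos: [0.4981, 0.0413, 0.1469]
ee_rot: [[0.813, 0.138, -0.566], [0.11, -0.99, -0.083], [-0.572, 0.005, -0.82]]
wrist_force: [-2.2, -2.0, -11.8]
gripper_width: 0.524
```

```bash
python3 arc.py
```

```text
t 5.7333 F chest axes [-2.4, -1.7, -11.8] M [-0.0725 -2.7451  0.5286] G-piv -0.03907708721050594 0.04344876138362008 ang 0.8383220882462831 r 0.05843640655129508 tilt deg 34.868228353499546 w 45.6239165580102
```

Still rising and the force isn't growing, so the pawl is free. Swinging the lid up.

>>> move_arm(
  motion=[-0.02,0,-0.08,0,-0.23,0,1,-0.05,0,-0.16,0,-0.46,0,1,-0.07,0,-0.24,0,-0.69,0,1],
)

```text
time_s: 5.98
tcp_pos: [0.5007, 0.0417, 0.1559]
ee_rot: [[0.776, 0.138, -0.616], [0.105, -0.99, -0.09], [-0.622, 0.005, -0.783]]
wrist_force: [-4.1, -2.1, -12.8]
gripper_width: 0.526
```

```bash
python3 arc.py; python3 lid.py .1 .2 .3 .4 .5 .6
```

```text
t 5.9833 F chest axes [-4.4, -1.5, -12.8] M [-0.0706 -2.5813  0.5934] G-piv -0.03542216052363099 0.05181267808473872 ang 0.9711224399379613 r 0.06276370819569733 tilt deg 38.49144368983942 w 45.79730029369041
[ 19.   34.6   4.1  -6.7 -97.5  80.3]
0.1 [-0.1461  0.0013 -0.4095 -0.0078 -1.1459 -0.001 ]
0.2 [-0.2505  0.0024 -0.8315 -0.0156 -2.2918 -0.002 ]
0.3 [-0.3123  0.0032 -1.2619 -0.0235 -3.4377 -0.003 ]
0.4 [-0.3309  0.0037 -1.6963 -0.0313 -4.5836 -0.0039]
0.5 [-0.3059  0.0039 -2.1303 -0.0391 -5.7294 -0.0049]
0.6 [-0.2378  0.0038 -2.5598 -0.0469 -6.8753 -0.0059]
```

```bash
cat > lp.py <<'E'
from h import *
import sys
l0,p0=float(sys.argv[1]),float(sys.argv[2])
s=r.sense(); R0=np.array(s["ee_rot"]);G0=np.array(s["tcp_pos"])-.019*R0[:,2]; print(np.round(s["joints"],1))
print("G err vs model",[(G0-grip_pt(l0,p0))@e for e in(ex,ey,ez)])
for q in sys.argv[3:]:
    l,p=map(float,q.split(","))
    R=Ro.from_rotvec(ey*(l+p-l0-p0)).as_matrix()@R0
    print(q,np.round(rel(G0+grip_pt(l,p)-grip_pt(l0,p0)+.019*R[:,2],R),2))
E
python3 lp.py .065 .8 .2,.75 .35,.65 .5,.55 .65,.45 .8,.35 .9,.25 1.0,.15 1.1,.1
```

```text
[ 19.   34.6   4.1  -6.7 -97.5  80.3]
G err vs model [np.float64(0.002528339030937417), np.float64(-0.0011582296479365547), np.float64(-0.0016243170737014756)]
.2,.75 [-0.19  0.   -0.49 -0.01 -0.97 -0.  ]
.35,.65 [-0.32  0.   -1.   -0.01 -1.55 -0.  ]
.5,.55 [-0.39  0.   -1.52 -0.01 -2.12 -0.  ]
.65,.45 [-0.39  0.   -2.04 -0.02 -2.69 -0.  ]
.8,.35 [-0.31  0.   -2.56 -0.02 -3.27 -0.  ]
.9,.25 [-0.23  0.   -2.85 -0.02 -3.27 -0.  ]
1.0,.15 [-0.12  0.   -3.13 -0.02 -3.27 -0.  ]
1.1,.1 [ 0.03  0.   -3.48 -0.03 -3.84 -0.  ]
```

>>> move_arm(
  motion=[-0.1,0,-0.25,0,-0.5,0,1,-0.19,0,-0.49,0,-0.97,0,1,-0.26,0,-0.75,0,-1.26,0,1,-0.32,0,-1.0,0,-1.55,0,1,-0.36,0,-1.26,0,-1.84,0,1,-0.39,0,-1.52,0,-2.12,0,1,-0.39,0,-1.78,0,-2.4,0,1,-0.39,0,-2.04,0,-2.69,0,1,-0.39,0,-2.04,0,-2.69,0,1,-0.39,0,-2.04,0,-2.69,0,1],
)

```text
time_s: 6.82
tcp_pos: [0.539, 0.0473, 0.2297]
ee_rot: [[0.611, 0.138, -0.779], [0.081, -0.99, -0.112], [-0.787, 0.005, -0.616]]
wrist_force: [-3.0, -1.8, -6.1]
gripper_width: 0.522
```

```bash
python3 arc.py; python3 lp.py .65 .45 .8,.35 .9,.25 1.0,.15 1.1,.1 1.15,.05; python3 - <<'E'
from h import *
cv2.imwrite("pics/side6.png",cv2.resize(imaging.capture("side")[70:230,190:350],None,fx=4,fy=4,interpolation=cv2.INTER_CUBIC))
E
```

```text
t 6.8167 F chest axes [-3.2, -1.3, -6.1] M [ 0.1047 -2.4786  0.3764] G-piv 0.006405881726001421 0.12236484169457815 ang 1.6230992535996516 r 0.12253240307619324 tilt deg 51.94247684236549 w 45.38071943650932
[  17.6   41.8   22.4   -8.8 -121.8   79.1]
G err vs model [np.float64(0.002494654374326359), np.float64(-0.0010917393967369798), np.float64(-0.0014868903814723444)]
.8,.35 [-0.05 -0.   -0.52 -0.   -0.57  0.  ]
.9,.25 [-0.04 -0.   -0.82 -0.   -0.57  0.  ]
1.0,.15 [ 0.   -0.   -1.12 -0.   -0.57  0.  ]
1.1,.1 [ 0.07 -0.   -1.49 -0.01 -1.15  0.  ]
1.15,.05 [ 0.12 -0.   -1.63 -0.01 -1.15  0.  ]
```

View pics/side6.png

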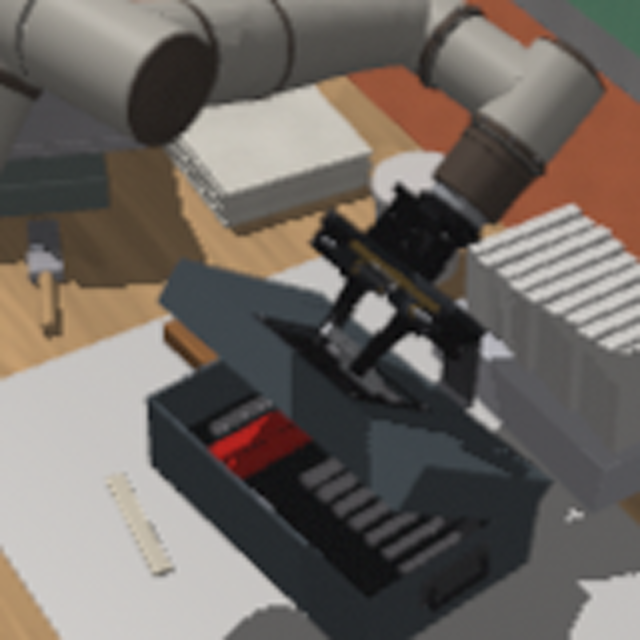

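The lid is up about 0.65 rad with the box interior visible. Continuing while letting the paddle back towards flat.

>>> move_arm(
  motion=[-0.03,0,-0.26,0,-0.28,0,1,-0.05,0,-0.52,0,-0.57,0,1,-0.04,0,-0.82,0,-0.57,0,1,0,0,-1.12,0,-0.57,0,1,0,0,-1.12,0,-0.57,0,1,0,0,-1.12,0,-0.57,0,1],
)

```text
time_s: 7.37
tcp_pos: [0.5744, 0.0525, 0.2568]
ee_rot: [[0.576, 0.137, -0.806], [0.076, -0.991, -0.115], [-0.814, 0.005, -0.581]]
wrist_force: [0.4, -0.7, -8.2]
gripper_width: 0.525
```

```bash
python3 arc.py; python3 lp.py 1. .15 1.05,.1 1.1,.05 1.2,.05; python3 - <<'E'
from h import *
cv2.imwrite("pics/side7.png",cv2.resize(imaging.capture("side")[70:230,190:350],None,fx=4,fy=4,interpolation=cv2.INTER_CUBIC))
E
```

```text
t 7.3667 F chest axes [0.3, -0.8, -8.2] M [ 0.3411 -3.6902  0.3115] G-piv 0.04264241300474075 0.14880095748107158 ang 1.8498901845851936 r 0.15479050466404765 tilt deg 54.500806184864565 w 45.701742774035445
[  17.1   45.9   33.1   -9.7 -131.    78. ]
G err vs model [np.float64(0.00273175532908015), np.float64(-0.0010074683174654913), np.float64(-0.0018847224760568104)]
1.05,.1 [ 0.02 -0.   -0.15 -0.   -0.    0.  ]
1.1,.05 [ 0.06 -0.   -0.3  -0.   -0.    0.  ]
1.2,.05 [ 0.13 -0.   -0.73 -0.01 -1.15  0.  ]
```

View pics/side7.png

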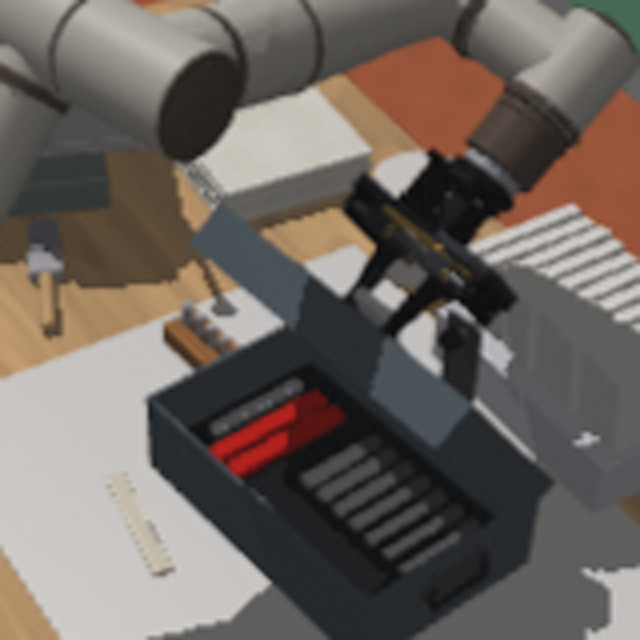

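>>> move_arm(
  motion=[0,0,0,0,0,0,-0.5,0,0,0,0,0,0,-0.5,0,0,0,0,0,0,-0.5,0,0,0,0,0,0,-0.5,0,0,0,0,0,0,-0.5,0,0,-0.4,0,0,0,-0.5,0,0,-0.9,0,0,0,-0.5,0,0,-1.5,0,0,0,-0.5,0,0,-1.8,0,0,0,-0.5,0,0,-1.8,0,0,0,-0.5],
)

```text
time_s: 8.25
tcp_pos: [0.6336, 0.0608, 0.299]
ee_rot: [[0.579, 0.137, -0.804], [0.076, -0.991, -0.114], [-0.812, 0.005, -0.583]]
wrist_force: [0.7, -0.2, -0.3]
gripper_width: 0.751
```

```bash
python3 - <<'E'
from h import *
s=r.sense(); print(s["joints"],s["tcp_pos"],s["wrist_force"])
c=np.array(s["tcp_pos"])
for P,t in((np.array([c[0]-.03,c[1],.42]),20),(H-.3*ex+.34*ez,-40),(H-.22*ex+.13*ez,-40),(H-.17*ex+.13*ez,-40)):
    R=Rt(np.radians(t)); print(P,np.round(rel(P,R),2))
for n in("side","top"):cv2.imwrite(f"pics/{n}8.png",cv2.resize(imaging.capture(n)[40:230,150:350],None,fx=3,fy=3,interpolation=cv2.INTER_CUBIC))
E
```

```text
[  16.3979   52.6454   53.5432  -11.6121 -144.3573   75.2899] [0.6336 0.0608 0.299 ] [ 0.7377 -0.1804 -0.3019]
[0.6036 0.0608 0.42  ] [-2.89 -0.09 -1.16  0.01  6.86 -0.09]
[0.3692 0.0239 0.448 ] [-6.92  0.03  3.25  0.06 18.86 -0.08]
[0.4483 0.0353 0.238 ] [-1.49 -0.01  4.69  0.06 18.86 -0.08]
[0.4978 0.0425 0.238 ] [-0.76 -0.02  3.67  0.06 18.86 -0.08]
```

View pics/side8.png

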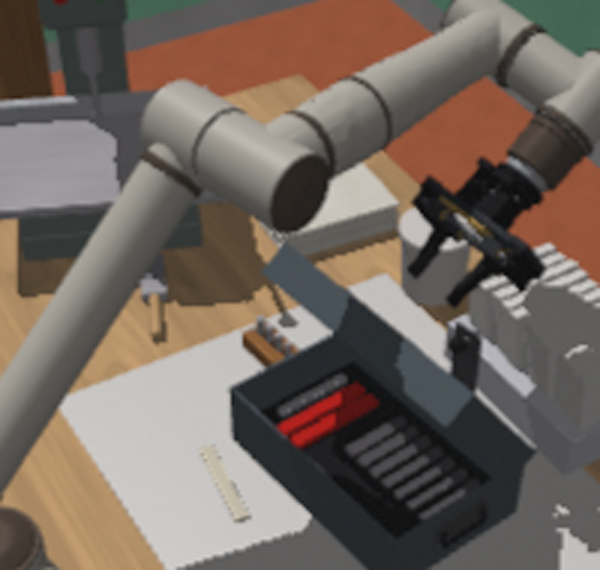

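The lid stays up near 1.0 rad and the gripper is clear. Now over the top to the front of the lid, with the fingers shut.

>>> move_arm(
  motion=[-0.7,0,-0.4,0,1,0,1,-1.4,-0.05,-0.7,0,2.4,0,1,-2.2,-0.08,-1,0,3.8,0,1,-2.9,-0.09,-1.16,0,5.2,-0.09,1,-2.9,-0.09,-1.16,0,6.86,-0.09,1,-2.9,-0.09,-1.16,0,6.86,-0.09,1,-3.6,-0.06,-0.4,0,8.3,-0.09,1,-4.3,-0.04,0.4,0,9.7,-0.09,1,-5,-0.02,1.1,0,11.1,-0.09,1,-5.7,0,1.9,0,12.5,-0.09,1,-6.4,0.02,2.7,0,13.9,-0.09,1,-6.92,0.03,3.25,0.06,15.3,-0.08,1,-6.92,0.03,3.25,0.06,16.7,-0.08,1,-6.92,0.03,3.25,0.06,18,-0.08,1,-6.92,0.03,3.25,0.06,18.86,-0.08,1,-6.92,0.03,3.25,0.06,18.86,-0.08,1],
)

```text
time_s: 9.68
tcp_pos: [0.3647, 0.021, 0.4419]
ee_rot: [[0.762, 0.146, 0.631], [0.115, -0.989, 0.091], [0.638, 0.003, -0.77]]
wrist_force: [0.6, -0.4, -1.2]
gripper_width: 0.008
```

```bash
python3 - <<'E'
from h import *
s=r.sense(); print(s["time_s"],s["joints"],s["tcp_pos"],s["wrist_force"])
def edge(l,u,w): # lid pt u ahead of hinge, w above
    return H+(-u*np.cos(l)+w*np.sin(l))*ex+(u*np.sin(l)+w*np.cos(l))*ez
print("edge1.0",edge(1.,.236,.016),edge(1.,.236,-.036))
R=Rt(np.radians(-40))
for a,c in((-.26,.15),(-.20,.15)):
    print(np.round(rel(H+a*ex+c*ez,R),2))
for n in("side","top"):cv2.imwrite(f"pics/{n}9.png",cv2.resize(imaging.capture(n)[40:230,150:350],None,fx=3,fy=3,interpolation=cv2.INTER_CUBIC))
E
```

```text
9.6833 [ 51.16   -34.9979 -38.55    30.4111 -59.0942  37.8406] [0.3647 0.021  0.4419] [ 0.6277 -0.4138 -1.1682]
edge1.0 [0.5532 0.0504 0.3152] [0.5099 0.0442 0.2871]
[-2.07 -0.07  4.26 -0.    0.08  0.05]
[-0.91 -0.06  5.21 -0.    0.08  0.05]
```

View pics/side9.png

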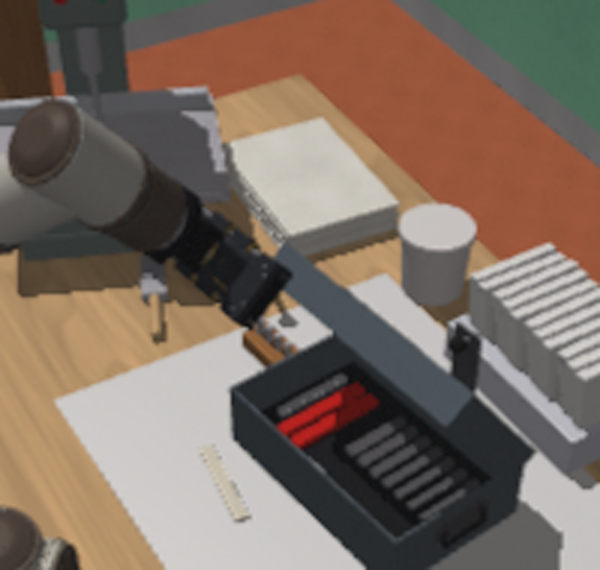

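View pics/top9.png

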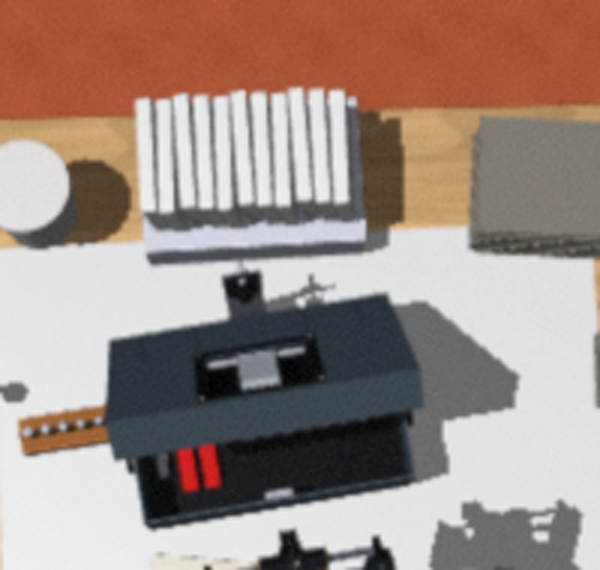

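The top view shows the paddle flat in its dish at about (260,370), and the lid standing half open. I'll bring the shut fingertips in front of the rim's inner edge, off to one side of the pawl.

```bash
python3 - <<'E'
from h import *
R=Rt(np.radians(-40))
for a,c in((-.26,.15),(-.18,.155)):
    P=H+a*ex+.05*ey+c*ez; print(P,np.round(rel(P,R),2))
E
```

```text
[0.4016 0.0791 0.258 ] [-2.2  -1.26  4.3  -0.01  0.07  0.02]
[0.4808 0.0905 0.263 ] [-0.58 -1.26  5.48 -0.01  0.07  0.02]
```

>>> move_arm(
  motion=[-0.5,-0.3,0.9,0,0,0,1,-1,-0.6,1.8,0,0,0,1,-1.4,-0.9,2.7,0,0,0,1,-1.9,-1.2,3.6,0,0,0,1,-2.2,-1.26,4.3,0,0,0,1,-2.2,-1.26,4.3,0,0,0,1,-1.4,-1.26,4.9,0,0,0,1,-0.58,-1.26,5.45,0,0,0,1,-0.58,-1.26,5.45,0,0,0,1,-0.58,-1.26,5.45,0,0,0,1],
)

```text
time_s: 10.62
tcp_pos: [0.4836, 0.088, 0.2641]
ee_rot: [[0.766, 0.136, 0.629], [0.107, -0.991, 0.085], [0.634, 0.003, -0.773]]
wrist_force: [-0.0, 0.0, 0.7]
gripper_width: 0.009
```

```bash
cat > push.py <<'E'
from h import *
s=r.sense(); R0=np.array(s["ee_rot"]); p=np.array(s["tcp_pos"]); d=p-H
print("t",round(s["time_s"],2),"F",np.round([np.dot(s["wrist_force"],e) for e in(ex,ey,ez)],1),"tip x,y,z rel H",np.round([d@ex,d@ey,d@ez],4))
print("units for 1mm ex",np.round(R0.T@ex*.025,4),"1mm ez",np.round(R0.T@ez*.025,4))
E
python3 push.py; python3 - <<'E'
from h import *
print(r.sense()["joints"])
for n in("side",):cv2.imwrite(f"pics/{n}10.png",cv2.resize(imaging.capture(n)[70:230,190:350],None,fx=4,fy=4,interpolation=cv2.INTER_CUBIC))
E
```

```text
t 10.62 F [-0.   0.   0.7] tip x,y,z rel H [-0.1776  0.0471  0.1561]
units for 1mm ex [ 0.0193 -0.0002  0.0159] 1mm ez [ 0.0159  0.0001 -0.0193]
[ 21.7025 -10.1712 -58.7189  71.8013  -9.3227   7.7119]
```

View pics/side10.png

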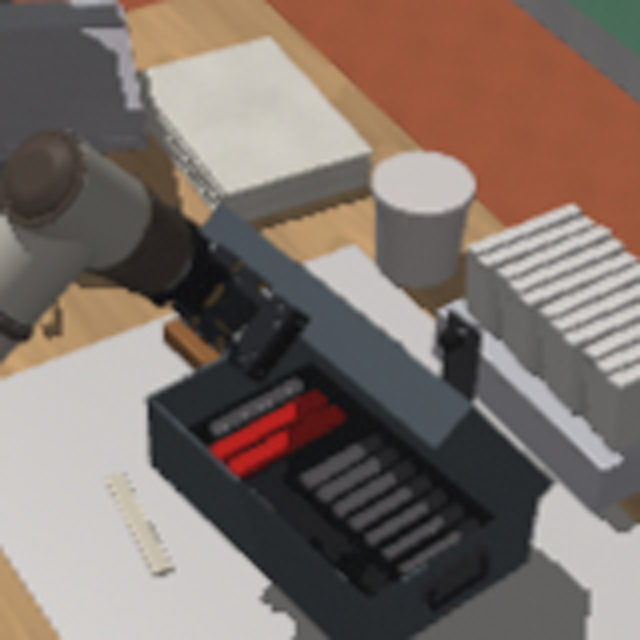

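Joint 5 is at -9.3°, right by its limit. Backing off and reducing the lean by 20°.

>>> move_arm(
  motion=[-0.2,0,-0.16,0,-0.7,0,1,-0.4,0,-0.32,0,-1.4,0,1,-0.6,0,-0.48,0,-2.1,0,1,-0.77,0,-0.64,0,-2.8,0,1,-0.77,0,-0.64,0,-3.5,0,1,-0.77,0,-0.64,0,-4.2,0,1,-0.77,0,-0.64,0,-4.2,0,1,-0.77,0,-0.64,0,-4.2,0,1],
)

```text
time_s: 11.33
tcp_pos: [0.4429, 0.0854, 0.2661]
ee_rot: [[0.938, 0.141, 0.316], [0.133, -0.99, 0.047], [0.32, -0.002, -0.947]]
wrist_force: [-0.1, 0.6, -0.6]
gripper_width: 0.004
```

```bash
python3 push.py; python3 - <<'E'
from h import *
s=r.sense();print(s["joints"]); print(s["ee_rot"])
R=Rt(np.radians(-20))
for a,c in((-.21,.16),(-.175,.16)):
    P=H+a*ex+.05*ey+c*ez; print(P,np.round(rel(P,R),2))
E
```

```text
t 11.33 F [ 0.   0.7 -0.6] tip x,y,z rel H [-0.2183  0.0504  0.1581]
units for 1mm ex [ 0.0237 -0.      0.008 ] 1mm ez [ 0.008  -0.     -0.0237]
[ 37.8493  -7.4514 -34.9619  12.4726 -46.7943  52.9329]
[[ 0.9381  0.1409  0.3165]
 [ 0.133  -0.99    0.0466]
 [ 0.3199 -0.0016 -0.9475]]
[0.4511 0.0862 0.268 ] [ 0.21  0.01  0.02 -0.01  0.27 -0.02]
[0.4858 0.0912 0.268 ] [ 1.04  0.01  0.3  -0.01  0.27 -0.02]
```

>>> move_arm(
  motion=[0.4,0,0.13,0,0,0,1,0.8,0,0.27,0,0,0,1,1.02,0,0.34,0,0,0,1,1.2,0,0.33,0,0,0,1,1.4,0,0.31,0,0,0,1,1.6,0,0.29,0,0,0,1,1.75,0,0.27,0,0,0,1,1.92,0,0.25,0,0,0,1,1.92,0,0.25,0,0,0,1],
)

```text
time_s: 12.08
tcp_pos: [0.5153, 0.0942, 0.2798]
ee_rot: [[0.94, 0.139, 0.311], [0.132, -0.99, 0.043], [0.314, 0.001, -0.949]]
wrist_force: [-4.4, -2.5, 0.6]
gripper_width: 0.005
```

```bash
python3 push.py; python3 - <<'E'
from h import *
print(r.sense()["joints"])
for n in("side",):cv2.imwrite(f"pics/{n}11.png",cv2.resize(imaging.capture(n)[70:230,190:350],None,fx=4,fy=4,interpolation=cv2.INTER_CUBIC))
E
```

```text
t 12.08 F [-4.7 -1.9  0.6] tip x,y,z rel H [-0.1453  0.0487  0.1718]
units for 1mm ex [ 0.0237 -0.0001  0.0079] 1mm ez [ 0.0079  0.     -0.0237]
[ 32.5112   0.4397 -24.8399  10.1106 -48.4311  59.8629]
```

View pics/side11.png

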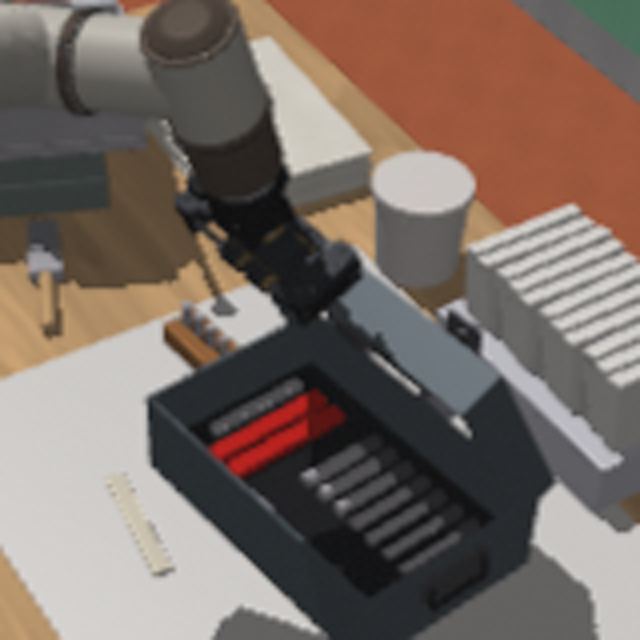

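Contact at 4.7 N, which is the hinge friction. Pushing on along the arc.

>>> move_arm(
  motion=[0.22,0,-0.04,0,0,0,1,0.45,0,-0.08,0,0,0,1,0.67,0,-0.13,0,0,0,1,0.9,0,-0.18,0,0,0,1,1.13,0,-0.23,0,0,0,1,1.13,0,-0.23,0,0,0,1],
)

```text
time_s: 12.63
tcp_pos: [0.5533, 0.0987, 0.3011]
ee_rot: [[0.941, 0.138, 0.308], [0.132, -0.99, 0.04], [0.31, 0.003, -0.951]]
wrist_force: [-0.5, -2.4, -1.5]
gripper_width: 0.005
```

```bash
python3 push.py
```

```text
t 12.63 F [-0.9 -2.3 -1.5] tip x,y,z rel H [-0.107   0.0477  0.1931]
units for 1mm ex [ 0.0238 -0.0001  0.0078] 1mm ez [ 0.0078  0.0001 -0.0238]
```

>>> move_arm(
  motion=[0.08,0,0,0,0,0,1,0.15,0,0,0,0,0,1],
)

```text
time_s: 12.8
tcp_pos: [0.5567, 0.0987, 0.302]
ee_rot: [[0.943, 0.138, 0.304], [0.132, -0.99, 0.039], [0.307, 0.003, -0.952]]
wrist_force: [-6.0, -0.4, 1.6]
gripper_width: 0.004
```

```bash
python3 push.py
```

```text
t 12.8 F [-6.   0.5  1.6] tip x,y,z rel H [-0.1037  0.0472  0.194 ]
units for 1mm ex [ 0.0238 -0.0001  0.0077] 1mm ez [ 0.0077  0.0001 -0.0238]
```

>>> move_arm(
  motion=[0.05,0,0,0,0,0,1,0.1,0,0,0,0,0,1],
)

```text
time_s: 12.97
tcp_pos: [0.5586, 0.0988, 0.3026]
ee_rot: [[0.943, 0.137, 0.302], [0.132, -0.991, 0.038], [0.305, 0.004, -0.952]]
wrist_force: [-8.2, 1.0, 1.9]
gripper_width: 0.002
```

```bash
python3 push.py
```

```text
t 12.97 F [-8.   2.2  1.9] tip x,y,z rel H [-0.1018  0.0471  0.1946]
units for 1mm ex [ 0.0238 -0.0001  0.0076] 1mm ez [ 0.0076  0.0001 -0.0238]
```

>>> move_arm(
  motion=[0.05,0,0,0,0,0,1,0.1,0,0,0,0,0,1],
)

```text
time_s: 13.13
tcp_pos: [0.5605, 0.099, 0.3035]
ee_rot: [[0.944, 0.137, 0.3], [0.132, -0.991, 0.038], [0.303, 0.004, -0.953]]
wrist_force: [-7.5, 0.6, 2.0]
gripper_width: 0.008
```

```bash
python3 push.py
```

```text
t 13.13 F [-7.3  1.6  2. ] tip x,y,z rel H [-0.0999  0.0471  0.1955]
units for 1mm ex [ 0.0238 -0.0001  0.0076] 1mm ez [ 0.0076  0.0001 -0.0238]
```

>>> move_arm(
  motion=[0.05,0,0,0,0,0,1,0.1,0,0,0,0,0,1],
)

```text
time_s: 13.3
tcp_pos: [0.5624, 0.0993, 0.3043]
ee_rot: [[0.945, 0.137, 0.298], [0.132, -0.991, 0.038], [0.301, 0.003, -0.954]]
wrist_force: [-6.7, 1.4, 2.7]
gripper_width: 0.005
```

```bash
python3 push.py
```

```text
t 13.3 F [-6.5  2.3  2.7] tip x,y,z rel H [-0.098   0.047   0.1963]
units for 1mm ex [ 0.0238 -0.0001  0.0075] 1mm ez [ 0.0075  0.0001 -0.0238]
```

>>> move_arm(
  motion=[0.06,0,0,0,0,0,1,0.12,0,0,0,0,0,1,0.12,0,0,0,0,0,1],
)

```text
time_s: 13.55
tcp_pos: [0.5657, 0.0998, 0.3057]
ee_rot: [[0.945, 0.138, 0.297], [0.132, -0.99, 0.038], [0.3, 0.004, -0.954]]
wrist_force: [-5.3, 0.3, 1.4]
gripper_width: 0.003
```

```bash
python3 push.py
```

```text
t 13.55 F [-5.2  1.   1.4] tip x,y,z rel H [-0.0946  0.0471  0.1977]
units for 1mm ex [ 0.0239 -0.0001  0.0075] 1mm ez [ 0.0075  0.0001 -0.0239]
```

>>> move_arm(
  motion=[0.06,0,0,0,0,0,1,0.12,0,0,0,0,0,1,0.12,0,0,0,0,0,1],
)

```text
time_s: 13.8
tcp_pos: [0.569, 0.1002, 0.3068]
ee_rot: [[0.945, 0.138, 0.296], [0.132, -0.99, 0.038], [0.298, 0.004, -0.954]]
wrist_force: [-5.1, 1.5, 1.7]
gripper_width: 0.007
```

```bash
python3 push.py
```

```text
t 13.8 F [-4.9  2.2  1.7] tip x,y,z rel H [-0.0913  0.047   0.1988]
units for 1mm ex [ 0.0239 -0.0001  0.0075] 1mm ez [ 0.0075  0.0001 -0.0239]
```

>>> move_arm(
  motion=[0.06,0,0,0,0,0,1,0.12,0,0,0,0,0,1,0.12,0,0,0,0,0,1],
)

```text
time_s: 14.05
tcp_pos: [0.5726, 0.1007, 0.3082]
ee_rot: [[0.945, 0.138, 0.295], [0.132, -0.99, 0.037], [0.298, 0.004, -0.955]]
wrist_force: [-5.1, 0.6, 1.7]
gripper_width: 0.005
```

```bash
python3 push.py
```

```text
t 14.05 F [-4.9  1.3  1.7] tip x,y,z rel H [-0.0877  0.047   0.2002]
units for 1mm ex [ 0.0239 -0.0001  0.0074] 1mm ez [ 0.0074  0.0001 -0.0239]
```

>>> move_arm(
  motion=[0.06,0,0,0,0,0,1,0.12,0,0,0,0,0,1,0.12,0,0,0,0,0,1],
)

```text
time_s: 14.3
tcp_pos: [0.5766, 0.1013, 0.3096]
ee_rot: [[0.946, 0.138, 0.295], [0.132, -0.99, 0.037], [0.297, 0.004, -0.955]]
wrist_force: [-4.6, -0.4, 1.7]
gripper_width: 0.005
```

```bash
python3 push.py|head -1
```

```text
t 14.3 F [-4.6  0.2  1.7] tip x,y,z rel H [-0.0837  0.047   0.2016]
```

>>> move_arm(
  motion=[0.06,0,0,0,0,0,1,0.12,0,0,0,0,0,1,0.12,0,0,0,0,0,1],
)

```text
time_s: 14.55
tcp_pos: [0.5807, 0.1019, 0.311]
ee_rot: [[0.946, 0.138, 0.295], [0.133, -0.99, 0.037], [0.297, 0.004, -0.955]]
wrist_force: [-5.4, 0.9, 1.3]
gripper_width: 0.005
```

```bash
python3 push.py|head -1
```

```text
t 14.55 F [-5.3  1.7  1.3] tip x,y,z rel H [-0.0795  0.047   0.203 ]
```

>>> move_arm(
  motion=[0.06,0,0,0,0,0,1,0.12,0,0,0,0,0,1,0.12,0,0,0,0,0,1],
)

```text
time_s: 14.8
tcp_pos: [0.585, 0.1025, 0.3124]
ee_rot: [[0.946, 0.138, 0.295], [0.133, -0.99, 0.037], [0.297, 0.004, -0.955]]
wrist_force: [-5.4, 0.6, 0.8]
gripper_width: 0.007
```

```bash
python3 push.py|head -1
```

```text
t 14.8 F [-5.3  1.4  0.8] tip x,y,z rel H [-0.0752  0.047   0.2044]
```

>>> move_arm(
  motion=[0.06,0,0.01,0,0,0,1,0.12,0,0.01,0,0,0,1,0.12,0,0.01,0,0,0,1],
)

```text
time_s: 15.05
tcp_pos: [0.5896, 0.1031, 0.3135]
ee_rot: [[0.946, 0.138, 0.295], [0.133, -0.99, 0.037], [0.297, 0.004, -0.955]]
wrist_force: [-3.8, -0.5, 0.8]
gripper_width: 0.008
```

```bash
python3 push.py|head -1
```

```text
t 15.05 F [-3.8  0.   0.8] tip x,y,z rel H [-0.0705  0.047   0.2055]
```

>>> move_arm(
  motion=[0.06,0,0.01,0,0,0,1,0.12,0,0.01,0,0,0,1,0.12,0,0.01,0,0,0,1],
)

```text
time_s: 15.3
tcp_pos: [0.5944, 0.1037, 0.3147]
ee_rot: [[0.945, 0.137, 0.295], [0.132, -0.99, 0.037], [0.298, 0.004, -0.955]]
wrist_force: [-3.5, -0.2, 1.3]
gripper_width: 0.006
```

```bash
python3 push.py|head -1
```

```text
t 15.3 F [-3.5  0.3  1.3] tip x,y,z rel H [-0.0657  0.0469  0.2067]
```

>>> move_arm(
  motion=[0.06,0,0.01,0,0,0,1,0.12,0,0.01,0,0,0,1,0.12,0,0.01,0,0,0,1],
)

```text
time_s: 15.55
tcp_pos: [0.5992, 0.1044, 0.3158]
ee_rot: [[0.945, 0.137, 0.296], [0.132, -0.99, 0.037], [0.298, 0.004, -0.955]]
wrist_force: [-3.7, -0.1, 0.5]
gripper_width: 0.008
```

```bash
python3 push.py|head -1
```

```text
t 15.55 F [-3.7  0.5  0.5] tip x,y,z rel H [-0.0609  0.0469  0.2078]
```

>>> move_arm(
  motion=[0.06,0,0.01,0,0,0,1,0.12,0,0.01,0,0,0,1,0.12,0,0.01,0,0,0,1],
)

```text
time_s: 15.8
tcp_pos: [0.6041, 0.1051, 0.3169]
ee_rot: [[0.945, 0.137, 0.296], [0.132, -0.991, 0.037], [0.298, 0.004, -0.954]]
wrist_force: [-3.8, -0.1, 1.0]
gripper_width: 0.011
```

```bash
python3 push.py|head -1
```

```text
t 15.8 F [-3.7  0.5  1. ] tip x,y,z rel H [-0.0559  0.0468  0.2089]
```

>>> move_arm(
  motion=[0.06,0,0.01,0,0,0,1,0.12,0,0.01,0,0,0,1,0.12,0,0.01,0,0,0,1],
)

```text
time_s: 16.05
tcp_pos: [0.609, 0.1058, 0.3179]
ee_rot: [[0.945, 0.137, 0.296], [0.132, -0.991, 0.037], [0.298, 0.004, -0.954]]
wrist_force: [-2.9, 0.6, 0.6]
gripper_width: 0.009
```

```bash
python3 push.py|head -1; python3 - <<'E'
from h import *
for n in("side",):cv2.imwrite(f"pics/{n}12.png",cv2.resize(imaging.capture(n)[70:230,190:350],None,fx=4,fy=4,interpolation=cv2.INTER_CUBIC))
E
```

```text
t 16.05 F [-2.7  1.   0.6] tip x,y,z rel H [-0.0509  0.0469  0.2099]
```

View pics/side12.png

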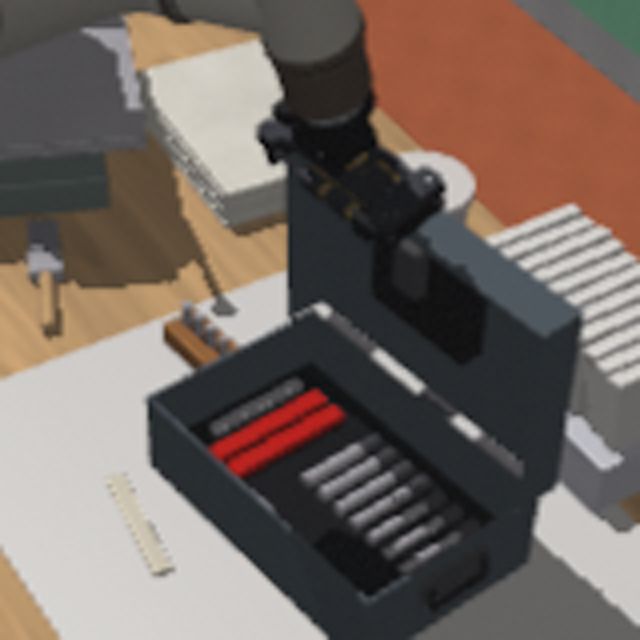

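The lid is near vertical and has not yet met the buffer. Going on in the same small steps.

>>> move_arm(
  motion=[0.06,0,0.01,0,0,0,1,0.11,0,0.02,0,0,0,1,0.11,0,0.02,0,0,0,1],
)

```text
time_s: 16.35
tcp_pos: [0.6139, 0.1065, 0.3187]
ee_rot: [[0.945, 0.137, 0.297], [0.132, -0.991, 0.037], [0.299, 0.004, -0.954]]
wrist_force: [-3.3, 0.1, 1.5]
gripper_width: 0.005
```

```bash
python3 push.py|head -1
```

```text
t 16.35 F [-3.3  0.6  1.5] tip x,y,z rel H [-0.046   0.0468  0.2107]
```

>>> move_arm(
  motion=[0.06,0,0.01,0,0,0,1,0.11,0,0.02,0,0,0,1,0.11,0,0.02,0,0,0,1],
)

```text
time_s: 16.6
tcp_pos: [0.6188, 0.1072, 0.3193]
ee_rot: [[0.945, 0.137, 0.298], [0.132, -0.991, 0.037], [0.3, 0.004, -0.954]]
wrist_force: [-3.3, 0.2, 1.3]
gripper_width: 0.007
```

```bash
python3 push.py|head -1
```

```text
t 16.6 F [-3.2  0.7  1.3] tip x,y,z rel H [-0.041   0.0468  0.2113]
```

>>> move_arm(
  motion=[0.06,0,0.01,0,0,0,1,0.11,0,0.02,0,0,0,1,0.11,0,0.02,0,0,0,1],
)

```text
time_s: 16.85
tcp_pos: [0.6238, 0.1079, 0.32]
ee_rot: [[0.945, 0.137, 0.298], [0.132, -0.991, 0.037], [0.3, 0.004, -0.954]]
wrist_force: [-4.2, 0.1, 0.6]
gripper_width: 0.006
```

```bash
python3 push.py|head -1
```

```text
t 16.85 F [-4.2  0.8  0.6] tip x,y,z rel H [-0.036   0.0468  0.212 ]
```

>>> move_arm(
  motion=[0.06,0,0.01,0,0,0,1,0.1,0,0.02,0,0,0,1,0.1,0,0.02,0,0,0,1],
)

```text
time_s: 17.1
tcp_pos: [0.6283, 0.1085, 0.3205]
ee_rot: [[0.944, 0.137, 0.299], [0.132, -0.991, 0.037], [0.301, 0.004, -0.954]]
wrist_force: [-3.3, 0.3, 1.1]
gripper_width: 0.003
```

```bash
python3 push.py|head -1
```

```text
t 17.1 F [-3.2  0.8  1.1] tip x,y,z rel H [-0.0315  0.0468  0.2125]
```

>>> move_arm(
  motion=[0.06,0,0.01,0,0,0,1,0.1,0,0.02,0,0,0,1,0.1,0,0.02,0,0,0,1],
)

```text
time_s: 17.35
tcp_pos: [0.631, 0.1088, 0.3205]
ee_rot: [[0.946, 0.137, 0.295], [0.132, -0.991, 0.036], [0.297, 0.005, -0.955]]
wrist_force: [-7.9, 0.6, 2.2]
gripper_width: 0.008
```

```bash
python3 push.py|head -1
```

```text
t 17.35 F [-7.8  1.7  2.2] tip x,y,z rel H [-0.0288  0.0467  0.2125]
```

The push jumped to 8 N and the travel fell off: the buffer is met. A small press, held.

>>> move_arm(
  motion=[0.06,0,0.01,0,0,0,1,0.08,0,0.02,0,0,0,1,0.08,0,0.02,0,0,0,1,0.08,0,0.02,0,0,0,1],
)

```text
time_s: 17.68
tcp_pos: [0.6318, 0.1088, 0.3205]
ee_rot: [[0.947, 0.137, 0.29], [0.132, -0.991, 0.035], [0.292, 0.005, -0.956]]
wrist_force: [-13.0, 1.5, 4.0]
gripper_width: 0.011
```

```bash
python3 push.py|head -1
```

```text
t 17.68 F [-12.6   3.3   4. ] tip x,y,z rel H [-0.028   0.0466  0.2125]
```

It bears firmly at 12.6 N on the edge, roughly 35 N at the buffer and well under 80 N. Backing off straight.

>>> move_arm(
  motion=[-0.1,0,-0.02,0,0,0,1,-0.2,0,-0.05,0,0,0,1,-0.5,0,-0.15,0,0,0,1,-1,0,-0.3,0,0,0,1,-1.8,0,-0.55,0,0,0,1,-2.6,0,-0.8,0,0,0,1,-3.4,0,-1.1,0,0,0,1,-3.4,0,-1.1,0,0,0,1],
)

```text
time_s: 18.35
tcp_pos: [0.4863, 0.0879, 0.3237]
ee_rot: [[0.946, 0.138, 0.292], [0.133, -0.99, 0.037], [0.294, 0.004, -0.956]]
wrist_force: [-0.0, -0.0, 0.1]
gripper_width: 0.01
```

```bash
python3 push.py|head -1; python3 - <<'E'
from h import *
for n in("side","top"):
    im=imaging.capture(n); cv2.imwrite(f"pics/{n}13f.png",im); cv2.imwrite(f"pics/{n}13.png",cv2.resize(im[70:230,170:350],None,fx=4,fy=3.7,interpolation=cv2.INTER_CUBIC))
E
```

```text
t 18.35 F [-0.  -0.   0.1] tip x,y,z rel H [-0.1749  0.0466  0.2157]
```

View pics/side13.png

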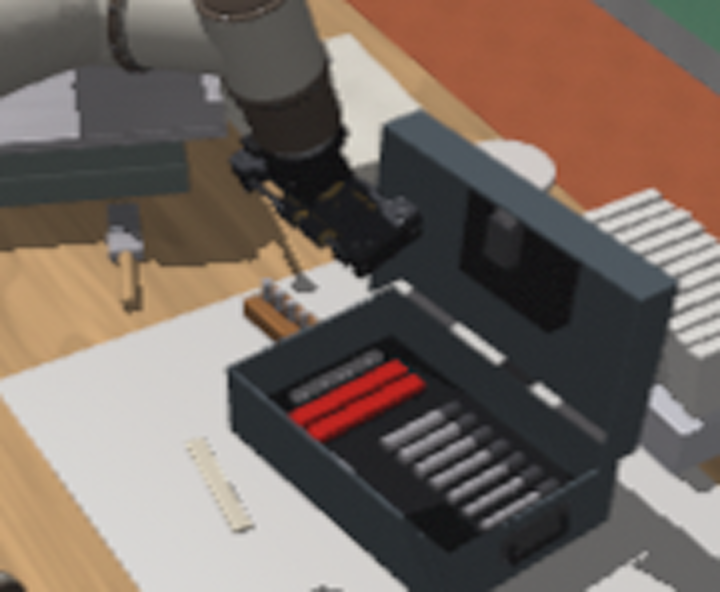

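View pics/top13.png

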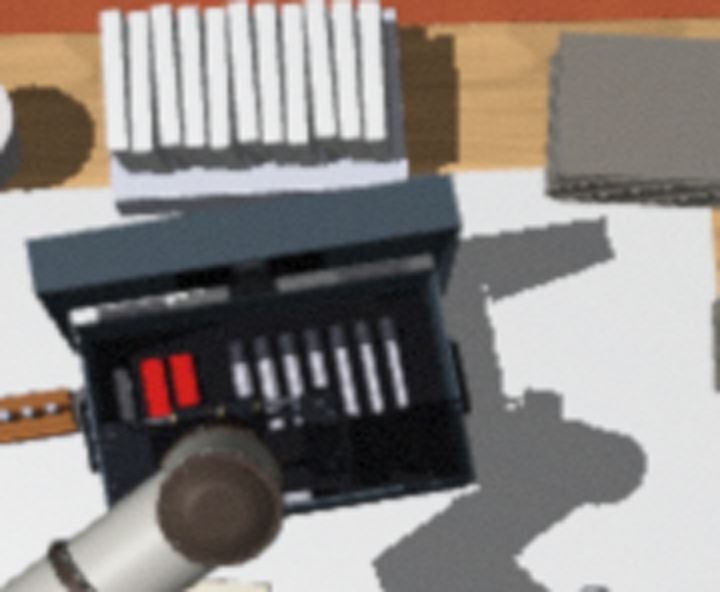

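```bash
python3 - <<'E'
from h import *
def pt(l,u,w,y): return H+(-u*np.cos(l)+w*np.sin(l))*ex+(u*np.sin(l)+w*np.cos(l))*ez+y*ey
c=lambda x,y:((x+.5)/4-.5+170,(y+.5)/3.7-.5+70)
print("top meas rear-left, rear-right, front-left",c(27,241),c(453,176),c(40,291)); print("side meas top front-left, rear-right",c(383,125),c(675,285),c(640,298))
for l in(1.5,1.55,1.6,1.65):
    print(l,"top",*[proj("top",pt(l,.236,w,y)).round(1) for w,y in((.016,.184),(.016,-.184),(-.036,.184))],"side",*[proj("side",pt(l,.236,w,y)).round(1) for w,y in((-.036,.184),(.016,-.184),(-.036,-.184))])
a=imaging.capture("side"); b=cv2.imread("pics/side13f.png"); print(np.abs(a.astype(int)-b)[90:200,270:345].mean())
for n in("side","top"):
    d=cv2.absdiff(cv2.imread(f"pics/{n}0.png"),imaging.capture(n)); cv2.imwrite(f"pics/{n}diff.png",d)
cv2.imwrite("pics/full.png",np.hstack([cv2.imread("pics/top0.png")[100:280,120:440],cv2.imread("pics/top13f.png")[100:280,120:440]]))
E
```

```text
top meas rear-left, rear-right, front-left (176.375, 134.77027027027026) (282.875, 117.20270270270271) (179.625, 148.28378378378378)
side meas top front-left, rear-right (265.375, 103.41891891891892) (338.375, 146.66216216216216) (329.625, 150.17567567567568)
1.5 top [177.3 142.3] [284.1 124.2] [179.8 157.4] side [259.7 107.1] [334.4 149.2] [324.  155.8]
1.55 top [176.7 139. ] [283.5 120.9] [179.1 153.9] side [262.  105.6] [336.7 147.9] [326.4 154. ]
1.6 top [176.2 135.7] [282.9 117.7] [178.5 150.4] side [264.3 104.2] [339.  146.8] [328.9 152.3]
1.65 top [175.8 132.4] [282.2 114.5] [177.9 146.9] side [266.6 102.9] [341.2 145.8] [331.3 150.7]
0.6513939393939394
```

View pics/full.png

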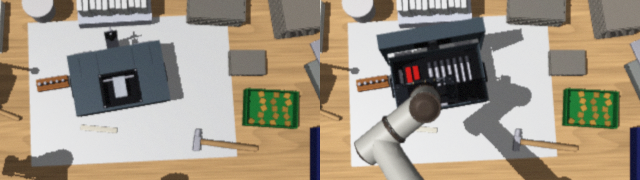

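The lid measures about 1.61 rad in both views and isn't moving between pictures. The bit block, hammer, tray and boards are where they were. Handing in.

```bash
python3 -c "
from station import r
print(r.finish_job(), r.sense()['time_s'])"
```

```text
the job is handed in; nothing more can be done
the job is handed in; nothing more can be done
```

The chest is open and the job is handed in. The lid stands at about 1.61 rad, where the buffer stopped it, and the arm is backed clear. About 18.5 s of the 69 s were used.

**What I did**
- I gripped the paddle and lifted it along its arc to about 0.75 rad with the lid still down.
- I raised the lid in millimetre steps. The pull settled at 10–13 N and did not grow, which showed the pawl was out.
- I swung the lid to about 1.0 rad, easing the paddle back as it went, then let go. The pictures showed the paddle flat in its dish.
- I pushed the rim's inner edge with the shut fingers until the force rose from 3 N to 12.6 N. That is roughly 35 N at the buffer. Then I backed straight off.

**Last checks**
- **Lid:** both cameras put the lid at about 1.6 rad, agreeing to 0.03 rad, and it did not move between pictures.
- **Other objects:** in the top view the bit block, hammer, tray and boards look where they were at the start. In that view the arm partly covered the bone folder, but the last side view shows it apparently undisturbed. I did not check the brush separately.
- **Not measured:** the force left on the buffer after letting go is assumed from the hinge friction, and the paddle was hidden behind the lid at the end.

**What went wrong:** on the first approach for the push, joint 5 came within 0.2° of its limit. I backed off and used a smaller lean.

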